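# Lay the tall carton down on the laying board

## Task

Slide the tall cardboard carton, still upright, up to the plywood board until its foot is flush against the board's front edge. Then push its top so that it tips over that edge onto its back on the board, blank label up, and push it home until its top end is flush against the aluminium fence. Leave the marker lying on the board and the tape roll and white box beside it where they are.

Things in the scene. Friction and masses are not known exactly. Their poses are not given: they have to be found in the camera images.
- carton: Plain brown cardboard carton, 0.24 to 0.5 kg, standing 14 to 40 mm before the board: 90 (x) x 120 (y) x 160 (z) mm. Origin: centre of its underside (as it stands first). +x face: plain back, toward the board within 9 degrees; -x face: front with blank white label; +z: taped top. It slides when pushed low (under about 50 mm up) and tips when pushed high; grippers cannot span it.
- foot_left (a point): Point on the carton's lower back edge (the edge that meets the board), 50 mm to the left (+y) of its middle.
- foot_right (a point): Point on the carton's lower back edge, 50 mm to the right (-y) of its middle.
- head_left (a point): Point on the carton's taped top face, halfway through its depth, 50 mm to +y of the middle; this face must finally rest against the fence.
- head_right (a point): Point on the carton's taped top face, halfway through its depth, 50 mm to -y of the middle.
- board: Fixed plywood board, 200 (x) x 280 (y) x 18 (z) mm; front edge, at x = -100 mm, toward the robot (within 13 degrees). Origin: centre of underside. Fence: upright aluminium strip across it, 260 mm long, 45 mm high above the board, near face at x = +75 mm. A toppled carton first hangs out some 30 to 50 mm over the front edge. The carton belongs midway across the board's width.
- marker: Marker pen, 130 x 20 x 17 mm, loose, lying on the board's left part along the board's x, about 117 mm to +y of the board's middle line. Origin: centre of its underside. Must not be moved.
- tape_roll: Roll of paper tape lying flat, 92 mm across, 24 mm high, loose, on the worktop beside the carton, about 200 mm to one side of the board's middle line. Origin: centre of its underside. Must not be moved.
- box_white: Small white printed box, 50 x 75 x 42 mm, loose, on the worktop on the other side of the carton, about 200 mm from the board's middle line. Origin: centre of its underside. Must not be moved.
Not all that is in view belongs to the job. Of the things that look like the carton, take the one that is farthest to the robot's left at the start.

How it is judged:
By the outcome, as a careful person would: the job done as asked, in the order asked, and still so for the second after the job is handed in, with the robot touching nothing.
It also fails if it takes over 53 s, if anything falls off the work surface, if the arm or the gripper's body presses on something with over 40 N, if the wrist force passes 120 N, or if a joint passes its speed limit or range.

## Robot

A 6-joint arm with a two-finger parallel gripper is mounted at the origin on a cart in front of the work surface, level with it; the furniture and walls round the work are solid. World frame = base frame: x ahead of the robot, y to its left, z up, the work surface at z = 0. Lengths are in m, angles in rad, forces in N, time in s.
With the tool pointing down it reaches from about 0.425 to 0.95 m from the base axis. Payload 3.5 kg.
Tool frame: the origin (TCP) lies at the very end of the fingers, on their centre line; the grasp point (between the pads) lies 19 mm behind it; z points along the fingers, y is the line along which they close (so a half turn about z gives the same grasp; the last joint's range is limited). The gripper opens to 85 mm and grips with 20 to 120 N. Pads are 22 mm wide; open, the fingers measure 114 mm over their backs; the gripper's body (76 mm by 85 mm) begins 54 mm behind the grasp point. The pads swing forward as they close: fully open they stand 13 mm farther back than shut.
Start: joints at [-1.404, 0.286, 1.577, -0, 1.279, -0.15], TCP at [0.21, -0.641, 0.231] pointing down, gripper open.
Joint ranges: [-2.77, 2.77], [-0.9, 2.22], [0.21, 2.48], [-1.53, 4.67], [0.24, 2.81], [-2.84, 2.84]. Speed limits (rad/s): [2.79, 2.79, 3.14, 3.14, 3.14, 3.14].

## Interface

Orientations are given as a unit quaternion [x, y, z, w].
In Python, from plant import ctrl, optics, sign_off gives the robot as it stands.
- The arm moves only by the shell command python3 -m creep 'ROWS' [FORCE]. ROWS is JSON, a list of rows, each an object of numbers: "x", "y", "z": the shift along the tool's x, y, z in mm; "rx", "ry", "rz": the turn, a rotation vector about the tool's x, y, z in degrees; "grip": the opening, from 0 (shut) to 1 (fully open). In form: [{"x": .., "y": .., "z": .., "rx": .., "ry": .., "rz": .., "grip": ..}, ...]. A call has exactly 10 rows; each row shifts and turns the commanded pose from where the row before left it, along the tool's axes as they then stand; what a row does not reach is not made up. A row lasts 1/12 s, in which the tool goes at most 41.7 mm and 7.16 degrees, less where a joint would pass 70% of its speed; a pose out of reach is approached as far as the arm can. A call with a gripper value outside its range is refused whole. The fingers move at their own pace and stop on an object; FORCE is the grip in N (left out, the last holds). Time passes only in rows, so rows that do not move let the fingers close, or fill a call up. It gives the time, the measured TCP pose, the force, the opening and the grip force at its end, in the units of the state.
- ctrl.get_state(): the state, without advancing time (a new reading comes with each control period).
- optics.read_camera(name): name is "scene" or "top" or "wrist"; returns a dict with "color" (420x560x3 uint8, blue, green, red), "K" (3x3 intrinsics, pixels), "R" (3x3) and "t" (3): a world point X has camera coordinates R X + t. Camera axes: x right, y down, z forward; pixel columns grow to the right and rows downward; lengths in m; the calibration is good to about 2 mm. The wrist camera is an equidistant fisheye: a pixel r from the principal point sees the ray r / f radians off the axis. A picture is of the moment at which its call begins. There is no depth.
- sign_off(): hands the job in; it is judged then, once.
The state is a dict: "time": time; "qpos": joint angles; "dq": joint speeds; "joint_efforts": joint torques, N m; "eef_pos": TCP position; "tcp_rot": TCP orientation; "contact_force": force on the tool from outside, world axes, zero at the start; "wrist_torque": the same for the moment, N m; "opening": opening from 0.0 (shut) to 1.0 (fully open); "finger_force": force on a finger pad.
Only numpy, scipy, OpenCV 4.12 (cv2) and the standard library are available. Lean on these libraries where they do the work, as an engineer would, in place of code of your own. Each camera call takes 0.05 s, during which the arm holds its last target. There are 200 camera calls.

## Working session

There is one attempt and no reset: what is moved stays moved. The work goes in short steps, Python scripts to look and compute and a shell command to move; the robot and the scene stay as the last step left them, time stands still between calls to the robot, and variables do not carry over. Pictures are saved under pics/ and viewed, at most 10 in all, crops included, and the job is handed in when it is done.

```bash
ls; mkdir -p pics; cat > h.py <<'E'
import numpy as np,cv2
from plant import ctrl,optics
def snap(n,f):
    d=optics.read_camera(n); cv2.imwrite(f'pics/{f}.png',d['color']); np.savez(f'pics/{f}.npz',**{k:d[k] for k in('K','R','t','color')}); return d
def back(f,u,v,z):
    d=np.load(f'pics/{f}.npz');K,R,t=d['K'],d['R'],d['t']
    r=R.T@np.linalg.inv(K)@np.array([u,v,1.]);c=-R.T@t
    return c+r*(z-c[2])/r[2]
def proj(f,X):
    d=np.load(f'pics/{f}.npz');p=d['K']@(d['R']@np.asarray(X,float)+d['t']);return p[:2]/p[2]
E
python3 - <<'E'
from h import *
snap('top','top0');snap('scene','sc0')
print(ctrl.get_state())
d=np.load('pics/top0.npz');print(d['K'],d['R'],-d['R'].T@d['t'])
E
```

```text
pics
{'time': 0.1, 'qpos': array([-1.40399037e+00,  2.87165088e-01,  1.57803276e+00,  1.89380209e-05,
        1.27862650e+00, -1.49992711e-01]), 'dq': array([ 0.00060081, -0.00277528, -0.00169482,  0.00040256, -0.00022337,
       -0.00042841]), 'joint_efforts': array([ 5.47758791e-04, -4.07300162e+01, -2.93699151e+01, -1.65409028e-04,
        3.44847038e-03, -1.94730951e-06]), 'eef_pos': array([ 0.21021641, -0.6407991 ,  0.23002566]), 'tcp_rot': array([ 9.87480851e-01,  1.57734978e-01, -3.16043334e-07, -1.11588454e-03]), 'contact_force': array([0.21817288, 0.81544098, 0.50620238]), 'wrist_torque': array([ 0.01931997,  0.00061868, -0.02029053]), 'finger_force': 0.0, 'opening': 0.9966799241886725}
[[447.85973702   0.         279.11264614]
 [  0.         447.85973702 207.20919111]
 [  0.           0.           1.        ]] [[-0.01790139 -0.99981743 -0.00668161]
 [-0.99767984  0.01830134 -0.06557437]
 [ 0.06568468  0.00549223 -0.99782531]] [ 0.52550449 -0.0480138   1.06605781]
```

View pics/top0.png

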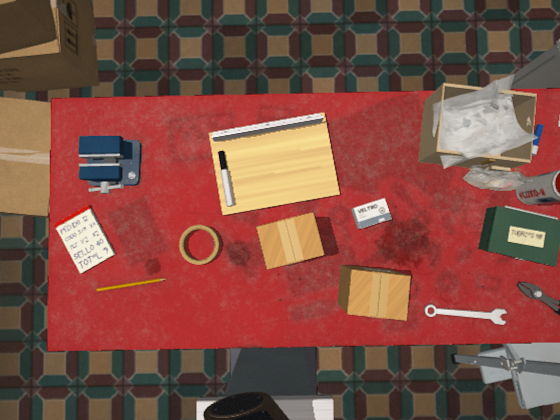

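View pics/sc0.png

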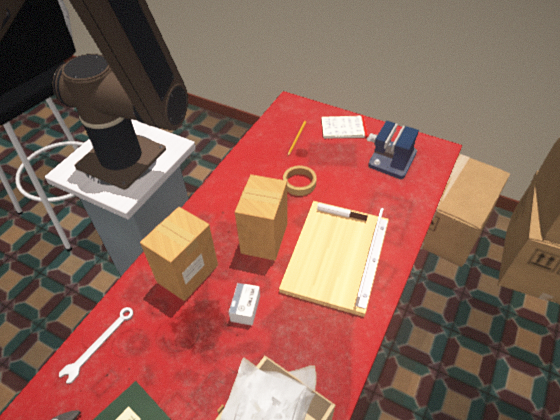

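The top view shows the target carton at about (290,240), left of the decoy at (378,293). The board spans (210..340, 113..214), the marker is at (226,180), the tape roll at (199,245) and the white box at (372,213).

```bash
python3 - <<'E'
import cv2
i=cv2.imread('pics/top0.png')[105:280,170:400]
cv2.imwrite('pics/c0.png',cv2.resize(i,None,fx=3.4,fy=3.4,interpolation=cv2.INTER_CUBIC))
E
```

```text
(no output)
```

View pics/c0.png

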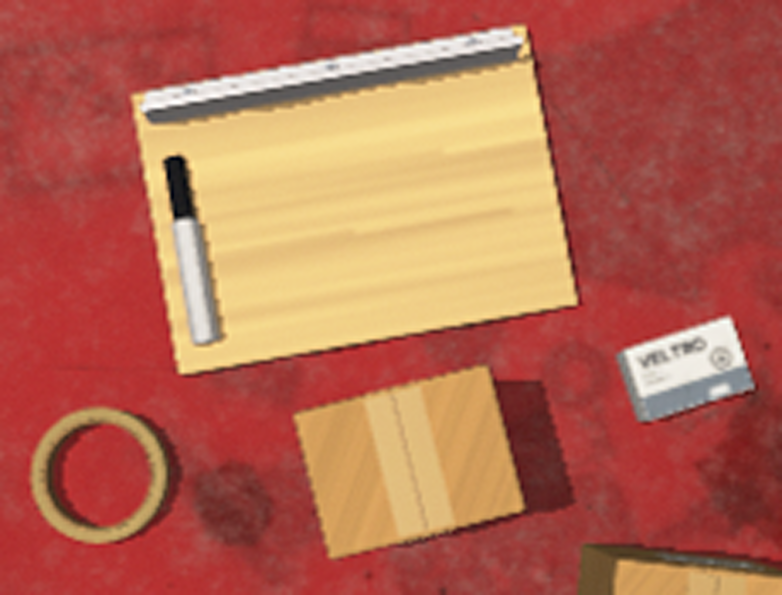

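The crop shows board corners at (180,374), (579,304), (526,27), (133,94) and carton top corners at (331,558), (524,511), (490,366), (296,413), in crop pixels.

```bash
cat >> h.py <<'E'
def fit(P,Q):
    P=np.array(P,float)[:,:2];Q=np.array(Q,float)[:,:2];p,q=P.mean(0),Q.mean(0);A=P-p;B=Q-q
    th=np.arctan2((A[:,0]*B[:,1]-A[:,1]*B[:,0]).sum(),(A*B).sum());R=np.array([[np.cos(th),-np.sin(th)],[np.sin(th),np.cos(th)]])
    return q-R@p,th,np.linalg.norm(B-A@R.T,axis=1).max()
E
python3 - <<'E'
from h import *
f=lambda L,z:[back('top0',170+(u+.5)/3.4-.5,105+(v+.5)/3.4-.5,z) for u,v in L]
rect=lambda a,b:[(-a,b),(-a,-b),(a,-b),(a,b)]
b,tb,e=fit(rect(.1,.14),f([(180,374),(579,304),(526,27),(133,94)],.018));print('board',b,np.degrees(tb),e)
c,tc,e=fit(rect(.045,.06),f([(331,558),(524,511),(490,366),(296,413)],.16));print('carton',c,np.degrees(tc),e)
R=np.array([[np.cos(tb),-np.sin(tb)],[np.sin(tb),np.cos(tb)]])
print('carton in board',R.T@(c-b)*1e3, np.degrees(tc-tb))
for n,L,z in(('tape',[(103,475)],.024),('box',f and [(690,360)],.042),('decoy',[(720,560)],.16)):print(n,f(L,z)[0],R.T@(f(L,z)[0][:2]-b)*1e3)
# tcp for start of push: behind front face in board frame
E
```

```text
board [ 0.69896646 -0.03181275] 8.910231439837398 0.001804524427373142
carton [ 0.51752813 -0.06440728] 12.48717552718956 0.0017338698095051396
carton in board [-184.29723439   -4.09877431] 3.576944087352162
tape [0.51105575 0.14307175 0.024     ] [-158.55574302  201.87893005]
box [ 0.58138536 -0.2560101   0.042     ] [-150.88736975 -203.28001531]
decoy [ 0.45646681 -0.24598561  0.16      ] [-272.74576748 -174.02826637]
```

```bash
cat >> h.py <<'E'
from scipy.spatial.transform import Rotation as Ro
B=np.array([.69897,-.03181]);TB=np.radians(8.91)
RB=np.array([[np.cos(TB),-np.sin(TB)],[np.sin(TB),np.cos(TB)]])
def go(bx,by,z,tilt):
    "remaining move in tool axes (mm, deg) to board-frame target (mm), tips forward by tilt"
    s=ctrl.get_state();R0=Ro.from_quat(s['tcp_rot'])
    T=np.r_[B+RB@np.array([bx,by])/1e3,z/1e3]
    R1=Ro.from_euler('z',TB)*Ro.from_euler('x',np.pi)*Ro.from_euler('y',tilt,degrees=True)
    p=RB.T@(s['eef_pos'][:2]-B)*1e3
    print('t',s['time'],'board xy',p.round(1),'z',(s['eef_pos'][2]*1e3).round(1),'q',s['qpos'].round(2),'F',s['contact_force'].round(1))
    print('shift tool',R0.inv().apply(T-s['eef_pos']).round(4)*1e3,'turn',np.degrees((R0.inv()*R1).as_rotvec()).round(2))
    print('shift in final axes',R1.inv().apply(T-s['eef_pos']).round(4)*1e3)
E
r='{"x":33,"y":-25,"z":-4,"grip":1}'
python3 -m creep '[{"x":33,"y":-25,"z":-4,"grip":1},{"x":33,"y":-25,"z":-4,"grip":1},{"x":33,"y":-25,"z":-4,"grip":1},{"x":33,"y":-25,"z":-4,"grip":1},{"x":33,"y":-25,"z":-4,"grip":1},{"x":33,"y":-25,"z":-4,"grip":1},{"x":33,"y":-25,"z":-4,"grip":1},{"x":33,"y":-25,"z":-4,"grip":1},{"x":33,"y":-25,"z":-4,"grip":1},{"x":33,"y":-25,"z":-4,"grip":1}]'
python3 -c "
from h import *
go(-262,-4,270,0)"
```

```text
t 0.1 board xy [-577.2 -525.9] z 230.0 q [-1.4   0.29  1.58  0.    1.28 -0.15] F [0.2 0.8 0.5]
shift tool [ 394.9 -464.6  -38.8] turn [-0.13 -0.01  9.24]
shift in final axes [ 315.2 -521.9  -40. ]$[0]: bad value
```

```bash

python3 -m creep '[{"x":33,"y":-25,"z":-4,"rx":0,"ry":0,"rz":0,"grip":1},{"x":33,"y":-25,"z":-4,"rx":0,"ry":0,"rz":0,"grip":1},{"x":33,"y":-25,"z":-4,"rx":0,"ry":0,"rz":0,"grip":1},{"x":33,"y":-25,"z":-4,"rx":0,"ry":0,"rz":0,"grip":1},{"x":33,"y":-25,"z":-4,"rx":0,"ry":0,"rz":0,"grip":1},{"x":33,"y":-25,"z":-4,"rx":0,"ry":0,"rz":0,"grip":1},{"x":33,"y":-25,"z":-4,"rx":0,"ry":0,"rz":0,"grip":1},{"x":33,"y":-25,"z":-4,"rx":0,"ry":0,"rz":0,"grip":1},{"x":33,"y":-25,"z":-4,"rx":0,"ry":0,"rz":0,"grip":1},{"x":33,"y":-25,"z":-4,"rx":0,"ry":0,"rz":0,"grip":1}]'
python3 -c "
from h import *
go(-262,-4,270,0)"
```

```text
time: 0.93
eef_pos: [0.4465, -0.2989, 0.2711]
tcp_rot: [0.988, 0.158, -0.0, -0.0]
contact_force: [1.7, -0.6, -0.9]
opening: 1.003
finger_force: 0.0
t 0.9333 board xy [-290.8 -224.8] z 271.1 q [-0.78 -0.05  1.87  0.    1.32  0.48] F [ 1.7 -0.6 -0.9]
shift tool [  63.8 -213.3    1.2] turn [-0.03  0.01  9.23]
shift in final axes [  28.8 -220.8    1.1]
```

```bash

python3 -m creep '[{"x":6,"y":-21.5,"z":0,"rx":0,"ry":0,"rz":0.92,"grip":1},{"x":6,"y":-21.5,"z":0,"rx":0,"ry":0,"rz":0.92,"grip":1},{"x":6,"y":-21.5,"z":0,"rx":0,"ry":0,"rz":0.92,"grip":1},{"x":5,"y":-21.5,"z":0,"rx":0,"ry":0,"rz":0.92,"grip":1},{"x":5,"y":-22,"z":0,"rx":0,"ry":0,"rz":0.92,"grip":1},{"x":5,"y":-22,"z":0,"rx":0,"ry":0,"rz":0.92,"grip":1},{"x":4,"y":-22,"z":0,"rx":0,"ry":0,"rz":0.92,"grip":1},{"x":4,"y":-22,"z":0,"rx":0,"ry":0,"rz":0.92,"grip":1},{"x":4,"y":-22,"z":0,"rx":0,"ry":0,"rz":0.92,"grip":1},{"x":3,"y":-22,"z":0,"rx":0,"ry":0,"rz":0.92,"grip":1}]'
python3 -m creep '[{"x":0,"y":0,"z":0,"rx":0,"ry":4,"rz":0,"grip":1},{"x":0,"y":0,"z":0,"rx":0,"ry":4,"rz":0,"grip":1},{"x":0,"y":0,"z":0,"rx":0,"ry":4,"rz":0,"grip":1},{"x":0,"y":0,"z":0,"rx":0,"ry":4,"rz":0,"grip":1},{"x":0,"y":0,"z":0,"rx":0,"ry":4,"rz":0,"grip":1},{"x":0,"y":0,"z":0,"rx":0,"ry":4,"rz":0,"grip":1},{"x":0,"y":0,"z":0,"rx":0,"ry":4,"rz":0,"grip":1},{"x":0,"y":0,"z":0,"rx":0,"ry":4,"rz":0,"grip":1},{"x":0,"y":0,"z":0,"rx":0,"ry":4,"rz":0,"grip":1},{"x":0,"y":0,"z":0,"rx":0,"ry":2,"rz":0,"grip":1}]'
python3 -c "
from h import *
go(-262,-4,15,38)"
```

```text
time: 1.77
eef_pos: [0.4393, -0.0765, 0.2709]
tcp_rot: [0.997, 0.078, -0.0, -0.0]
contact_force: [-0.6, 0.2, 0.1]
opening: 1.0
finger_force: 0.0
time: 2.6
eef_pos: [0.4389, -0.0774, 0.2699]
tcp_rot: [0.942, 0.073, 0.325, -0.026]
contact_force: [0.5, -0.9, -0.4]
opening: 0.996
finger_force: 0.0
t 2.6 board xy [-264.    -4.8] z 269.9 q [-0.68 -0.66  2.41  0.58  0.99  0.51] F [ 0.5 -0.9 -0.4]
shift tool [-155.7   -0.6  201.9] turn [-0.04 -0.09 -0.03]
shift in final axes [-155.4   -0.8  202.1]
```

```bash

python3 -m creep '[{"x":-8,"y":0,"z":10,"rx":0,"ry":0,"rz":0,"grip":1},{"x":-8,"y":0,"z":10,"rx":0,"ry":0,"rz":0,"grip":1},{"x":-8,"y":0,"z":10,"rx":0,"ry":0,"rz":0,"grip":1},{"x":-8,"y":0,"z":10,"rx":0,"ry":0,"rz":0,"grip":1},{"x":-8,"y":0,"z":10,"rx":0,"ry":0,"rz":0,"grip":1},{"x":-8,"y":0,"z":10,"rx":0,"ry":0,"rz":0,"grip":1},{"x":-8,"y":0,"z":10,"rx":0,"ry":0,"rz":0,"grip":1},{"x":-8,"y":0,"z":10,"rx":0,"ry":0,"rz":0,"grip":1},{"x":-8,"y":0,"z":10,"rx":0,"ry":0,"rz":0,"grip":1},{"x":-8,"y":0,"z":10,"rx":0,"ry":0,"rz":0,"grip":1}]'
python3 -c "
from h import *
go(-262,-4,15,38)"
```

```text
time: 3.43
eef_pos: [0.4602, -0.0853, 0.1515]
tcp_rot: [0.945, 0.075, 0.316, -0.029]
contact_force: [-0.4, -0.4, -0.2]
opening: 1.002
finger_force: 0.0
t 3.4333 board xy [-244.2  -15.8] z 151.5 q [-0.65 -0.4   2.48  0.73  0.73  0.29] F [-0.4 -0.4 -0.2]
shift tool [-96.4 -11.   98.3] turn [-0.53  0.96  0.03]
shift in final axes [-98.1 -11.8  96.6]
```

```bash

python3 -m creep '[{"x":0,"y":0,"z":-6,"rx":0,"ry":-3,"rz":0,"grip":0},{"x":0,"y":0,"z":-6,"rx":0,"ry":-3,"rz":0,"grip":0},{"x":0,"y":0,"z":0,"rx":0,"ry":-3,"rz":0,"grip":0},{"x":0,"y":-2,"z":0,"rx":0,"ry":-3,"rz":0,"grip":0},{"x":0,"y":-2,"z":0,"rx":0,"ry":-1,"rz":0,"grip":0},{"x":0,"y":-2,"z":0,"rx":0,"ry":0,"rz":0,"grip":0},{"x":0,"y":-2,"z":0,"rx":0,"ry":0,"rz":0,"grip":0},{"x":0,"y":-2,"z":0,"rx":0,"ry":0,"rz":0,"grip":0},{"x":0,"y":-2,"z":0,"rx":0,"ry":0,"rz":0,"grip":0},{"x":0,"y":0,"z":0,"rx":0,"ry":0,"rz":0,"grip":0}]' 20
python3 -c "
from h import *
go(-246,0,15,24)"
```

```text
time: 4.27
eef_pos: [0.451, -0.0746, 0.1627]
tcp_rot: [0.975, 0.078, 0.208, -0.02]
contact_force: [-0.6, -0.5, 0.3]
opening: 0.001
finger_force: 0.0
t 4.2667 board xy [-251.6   -3.9] z 162.7 q [-0.54 -0.37  2.38  0.37  0.84  0.66] F [-0.6 -0.5  0.3]
shift tool [-55.2  -2.9 137.2] turn [-0.46 -0.13  0.13]
shift in final axes [-54.9  -3.9 137.2]
```

```bash

python3 -m creep '[{"x":-4,"y":0,"z":9,"rx":0,"ry":0,"rz":0,"grip":0},{"x":-4,"y":-0.4,"z":9,"rx":0,"ry":0,"rz":0,"grip":0},{"x":-4,"y":-0.4,"z":9,"rx":0,"ry":0,"rz":0,"grip":0},{"x":-4,"y":-0.4,"z":9,"rx":0,"ry":0,"rz":0,"grip":0},{"x":-4,"y":-0.4,"z":9,"rx":0,"ry":0,"rz":0,"grip":0},{"x":-4,"y":-0.4,"z":9,"rx":0,"ry":0,"rz":0,"grip":0},{"x":-4,"y":-0.4,"z":9,"rx":0,"ry":0,"rz":0,"grip":0},{"x":-4,"y":-0.4,"z":9,"rx":0,"ry":0,"rz":0,"grip":0},{"x":-4,"y":-0.4,"z":9,"rx":0,"ry":0,"rz":0,"grip":0},{"x":-4,"y":-0.4,"z":9,"rx":0,"ry":0,"rz":0,"grip":0}]'
python3 -c "
from h import *
go(-246,0,15,24)"
```

```text
time: 5.1
eef_pos: [0.4511, -0.0709, 0.0639]
tcp_rot: [0.975, 0.078, 0.208, -0.02]
contact_force: [-0.1, 0.8, -0.4]
opening: -0.004
finger_force: 0.0
t 5.1 board xy [-2.509e+02 -2.000e-01] z 63.9 q [-0.53 -0.17  2.45  0.49  0.6   0.51] F [-0.1  0.8 -0.4]
shift tool [-15.5   0.1  46.6] turn [-0.42 -0.15  0.13]
shift in final axes [-15.4  -0.2  46.7]
```

```bash

python3 -m creep '[{"x":-2,"y":0,"z":5,"rx":0,"ry":0,"rz":0,"grip":0},{"x":-2,"y":0,"z":5,"rx":0,"ry":0,"rz":0,"grip":0},{"x":-2,"y":0,"z":5,"rx":0,"ry":0,"rz":0,"grip":0},{"x":-2,"y":0,"z":5,"rx":0,"ry":0,"rz":0,"grip":0},{"x":-2,"y":0,"z":5,"rx":0,"ry":0,"rz":0,"grip":0},{"x":-2,"y":0,"z":5,"rx":0,"ry":0,"rz":0,"grip":0},{"x":-2,"y":0,"z":5,"rx":0,"ry":0,"rz":0,"grip":0},{"x":-1,"y":0,"z":5,"rx":0,"ry":0,"rz":0,"grip":0},{"x":0,"y":0,"z":4,"rx":0,"ry":0,"rz":0,"grip":0},{"x":0,"y":0,"z":0,"rx":0,"ry":0,"rz":0,"grip":0}]'
python3 -c "
from h import *
go(-226,0,18,28)"
```

```text
time: 5.93
eef_pos: [0.4551, -0.0697, 0.0177]
tcp_rot: [0.975, 0.078, 0.208, -0.02]
contact_force: [-0.1, -0.3, 1.0]
opening: 0.0
finger_force: 0.0
t 5.9333 board xy [-246.8    0.4] z 17.7 q [-0.52 -0.04  2.45  0.6   0.48  0.39] F [-0.1 -0.3  1. ]
shift tool [19.1  0.5  8.2] turn [-0.48  3.91  0.1 ]
shift in final axes [18.5  0.4  9.5]
```

```bash

python3 -m creep '[{"x":2.7,"y":0,"z":1.3,"rx":0,"ry":0.5,"rz":0,"grip":0},{"x":2.7,"y":0,"z":1.3,"rx":0,"ry":0.5,"rz":0,"grip":0},{"x":2.7,"y":0,"z":1.3,"rx":0,"ry":1,"rz":0,"grip":0},{"x":2.7,"y":0,"z":1.3,"rx":0,"ry":1,"rz":0,"grip":0},{"x":2.7,"y":0,"z":1.4,"rx":0,"ry":1,"rz":0,"grip":0},{"x":2.7,"y":0,"z":1.4,"rx":0,"ry":1,"rz":0,"grip":0},{"x":2.7,"y":0,"z":1.4,"rx":0,"ry":1,"rz":0,"grip":0},{"x":2.7,"y":0,"z":1.5,"rx":0,"ry":1,"rz":0,"grip":0},{"x":2.7,"y":0,"z":1.5,"rx":0,"ry":1,"rz":0,"grip":0},{"x":2.7,"y":0,"z":1.5,"rx":0,"ry":1,"rz":0,"grip":0}]'
python3 - <<'E'
from h import *
go(-206,0,18,34)
d=snap('top','top1')['color']
s=snap('scene','sc1')['color']
a=cv2.resize(d[105:280,170:400],(600,456),interpolation=cv2.INTER_CUBIC)
b=cv2.resize(s[150:330,180:400],(200,164))
cv2.imwrite('pics/m1.png',np.hstack([a,np.vstack([b,np.zeros((456-164,200,3),np.uint8)])]))
E
```

```text
time: 6.77
eef_pos: [0.485, -0.0648, 0.0186]
tcp_rot: [0.955, 0.076, 0.284, -0.026]
contact_force: [-1.4, -0.7, 0.1]
opening: 0.004
finger_force: 0.7
t 6.7667 board xy [-216.5    0.5] z 18.6 q [-0.53  0.    2.45  1.04  0.42 -0.03] F [-1.4 -0.7  0.1]
shift tool [8.5 0.6 6.2] turn [-0.45  0.82  0.09]
shift in final axes [8.4 0.5 6.4]
```

View pics/m1.png

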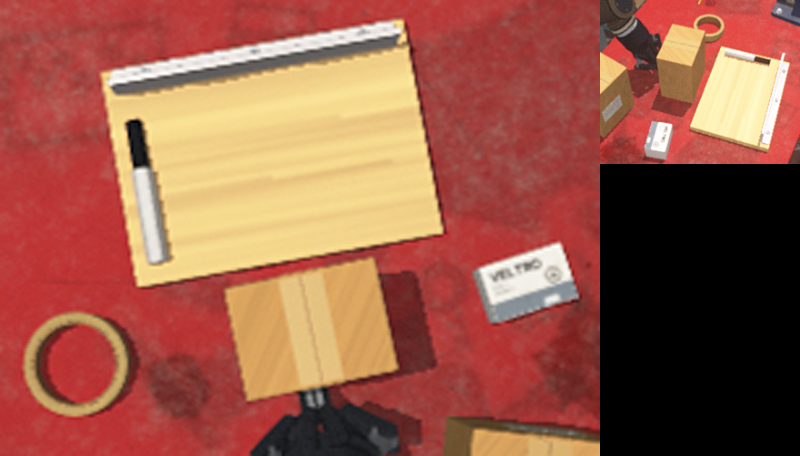

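The picture shows the carton slid upright, with top corners at (248,400), (397,371), (376,258), (226,290). The gripper is behind it, and the marker, tape and box look undisturbed.

```bash
cat >> h.py <<'E'
def carton(f,L,z,x0,y0,s,a=.045,b=.06):
    P=[back(f,x0+(u+.5)/s-.5,y0+(v+.5)/s-.5,z) for u,v in L]
    c,t,e=fit([(-a,b),(-a,-b),(a,-b),(a,b)],P);print('in board',RB.T@(c-B)*1e3,np.degrees(t-TB),e)
E
python3 -c "
from h import *
carton('top1',[(248,400),(397,371),(376,258),(226,290)],.16,170,105,600/230)"
```

```text
in board [-165.20076125   -5.1940907 ] 1.3369516387323728 0.0020444684603387886
```

```bash

python3 -m creep '[{"x":1.5,"y":-0.4,"z":1,"rx":0,"ry":0,"rz":0,"grip":0},{"x":1.5,"y":-0.4,"z":1,"rx":0,"ry":0,"rz":0,"grip":0},{"x":1.5,"y":-0.4,"z":1,"rx":0,"ry":0,"rz":0,"grip":0},{"x":1.5,"y":-0.4,"z":1,"rx":0,"ry":0,"rz":0,"grip":0},{"x":1.5,"y":-0.4,"z":1,"rx":0,"ry":0,"rz":0,"grip":0},{"x":1.5,"y":-0.4,"z":1,"rx":0,"ry":0,"rz":0,"grip":0},{"x":1.5,"y":-0.4,"z":1,"rx":0,"ry":0,"rz":0,"grip":0},{"x":1.5,"y":-0.4,"z":1,"rx":0,"ry":0,"rz":0,"grip":0},{"x":1.5,"y":-0.4,"z":1,"rx":0,"ry":0,"rz":0,"grip":0},{"x":0,"y":0,"z":0,"rx":0,"ry":0,"rz":0,"grip":0}]'
python3 -m creep '[{"x":0.7,"y":0,"z":0.4,"rx":0,"ry":0,"rz":0,"grip":0},{"x":0,"y":0,"z":0,"rx":0,"ry":0,"rz":0,"grip":0},{"x":0.7,"y":0,"z":0.4,"rx":0,"ry":0,"rz":0,"grip":0},{"x":0,"y":0,"z":0,"rx":0,"ry":0,"rz":0,"grip":0},{"x":0.7,"y":0,"z":0.4,"rx":0,"ry":0,"rz":0,"grip":0},{"x":0,"y":0,"z":0,"rx":0,"ry":0,"rz":0,"grip":0},{"x":0.7,"y":0,"z":0.4,"rx":0,"ry":0,"rz":0,"grip":0},{"x":0,"y":0,"z":0,"rx":0,"ry":0,"rz":0,"grip":0},{"x":0,"y":0,"z":0,"rx":0,"ry":0,"rz":0,"grip":0},{"x":0,"y":0,"z":0,"rx":0,"ry":0,"rz":0,"grip":0}]'
python3 - <<'E'
from h import *
go(-195,0,18,34)
E
```

```text
time: 7.7
eef_pos: [0.5011, -0.0588, 0.0189]
tcp_rot: [0.955, 0.076, 0.284, -0.026]
contact_force: [-0.3, 0.5, -0.1]
opening: 0.002
finger_force: 0.3
time: 8.53
eef_pos: [0.5037, -0.0586, 0.0188]
tcp_rot: [0.955, 0.076, 0.284, -0.025]
contact_force: [-4.2, -1.5, 1.0]
opening: 0.002
finger_force: 2.3
t 8.5333 board xy [-197.     3.7] z 18.8 q [-0.49  0.04  2.42  1.04  0.4   0.01] F [-4.2 -1.5  1. ]
shift tool [1.2 3.8 1.8] turn [-0.41  0.86  0.06]
shift in final axes [1.2 3.7 1.8]
```

```bash

python3 -m creep '[{"x":0.4,"y":0,"z":0.3,"rx":0,"ry":0,"rz":0,"grip":0},{"x":0.4,"y":0,"z":0.3,"rx":0,"ry":0,"rz":0,"grip":0},{"x":0.4,"y":0,"z":0.3,"rx":0,"ry":0,"rz":0,"grip":0},{"x":0,"y":0,"z":0,"rx":0,"ry":0,"rz":0,"grip":0},{"x":0,"y":0,"z":0,"rx":0,"ry":0,"rz":0,"grip":0},{"x":0,"y":0,"z":0,"rx":0,"ry":0,"rz":0,"grip":0},{"x":0,"y":0,"z":0,"rx":0,"ry":0,"rz":0,"grip":0},{"x":0,"y":0,"z":0,"rx":0,"ry":0,"rz":0,"grip":0},{"x":0,"y":0,"z":0,"rx":0,"ry":0,"rz":0,"grip":0},{"x":0,"y":0,"z":0,"rx":0,"ry":0,"rz":0,"grip":0}]'
python3 - <<'E'
from h import *
go(-195,0,18,34)
d=snap('top','top2')['color']
s=snap('scene','sc2')['color']
a=cv2.resize(d[160:280,220:350],(520,480),interpolation=cv2.INTER_CUBIC)
b=cv2.resize(s[170:290,230:300],(280,480),interpolation=cv2.INTER_CUBIC)
cv2.imwrite('pics/m2.png',np.hstack([a,b]))
E
```

```text
time: 9.37
eef_pos: [0.5047, -0.0593, 0.0187]
tcp_rot: [0.956, 0.076, 0.284, -0.024]
contact_force: [-13.8, -5.5, 7.8]
opening: -0.003
finger_force: 7.3
t 9.3667 board xy [-196.2    2.9] z 18.7 q [-0.49  0.04  2.41  1.04  0.39  0.01] F [-13.8  -5.5   7.8]
shift tool [0.6 2.9 1.2] turn [-0.25  0.89  0.07]
shift in final axes [0.6 2.9 1.2]
```

View pics/m2.png

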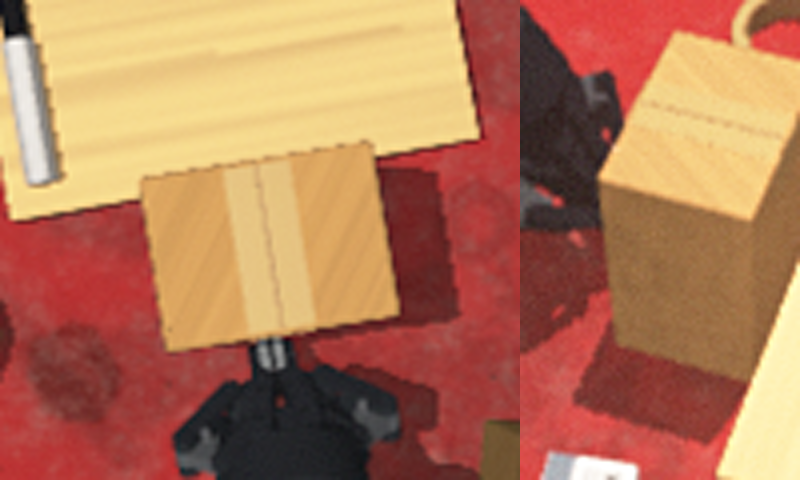

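The carton is against the board: corners at (166,352), (399,315), (373,143), (140,178), and the contact force has risen to about 15 N.

```bash
python3 -c "
from h import *
carton('top2',[(166,352),(399,315),(373,143),(140,178)],.16,220,160,4)"
python3 -m creep '[{"x":-4,"y":0,"z":-4,"rx":0,"ry":0,"rz":0,"grip":0},{"x":-7,"y":0,"z":-7,"rx":0,"ry":0,"rz":0,"grip":0},{"x":4,"y":0,"z":-10,"rx":0,"ry":0,"rz":0,"grip":0},{"x":6,"y":0,"z":-12,"rx":0,"ry":-2,"rz":0,"grip":0},{"x":6,"y":0,"z":-12,"rx":0,"ry":-3,"rz":0,"grip":0},{"x":6,"y":0,"z":-12,"rx":0,"ry":-3,"rz":0,"grip":0},{"x":5,"y":0,"z":-12,"rx":0,"ry":-3,"rz":0,"grip":0},{"x":5,"y":0,"z":-12,"rx":0,"ry":-3,"rz":0,"grip":0},{"x":4,"y":0,"z":-12,"rx":0,"ry":-3,"rz":0,"grip":0},{"x":4,"y":0,"z":-12,"rx":0,"ry":-3,"rz":0,"grip":0}]'
python3 -c "
from h import *
go(-210,-4,130,5)"
```

```text
in board [-145.09292004   -4.23016175] -1.2695111169742563 0.0012969434781643081
time: 10.3
eef_pos: [0.4855, -0.0619, 0.1253]
tcp_rot: [0.99, 0.079, 0.114, -0.012]
contact_force: [-0.1, 0.6, -1.2]
opening: 0.002
finger_force: 0.0
t 10.3 board xy [-215.6    3.3] z 125.3 q [-0.4  -0.13  2.24  0.17  0.85  0.91] F [-0.1  0.6 -1.2]
shift tool [ 6.5  7.3 -3.4] turn [-0.37 -8.11  0.24]
shift in final axes [ 5.9  7.3 -4.2]
```

```bash

python3 -m creep '[{"x":0,"y":0.7,"z":0,"rx":0,"ry":2,"rz":0,"grip":1},{"x":0,"y":0.7,"z":0,"rx":0,"ry":2,"rz":0,"grip":1},{"x":0,"y":0.7,"z":0,"rx":0,"ry":2,"rz":0,"grip":1},{"x":0,"y":0.7,"z":0,"rx":0,"ry":2,"rz":0,"grip":1},{"x":0,"y":0.7,"z":0,"rx":0,"ry":2,"rz":0,"grip":1},{"x":0,"y":0.7,"z":0,"rx":0,"ry":2,"rz":0,"grip":1},{"x":0,"y":0.7,"z":0,"rx":0,"ry":2,"rz":0,"grip":1},{"x":0,"y":0.8,"z":0,"rx":0,"ry":2,"rz":0,"grip":1},{"x":0,"y":0.8,"z":0,"rx":0,"ry":2,"rz":0,"grip":1},{"x":0,"y":0.8,"z":0,"rx":0,"ry":2,"rz":0,"grip":1}]'
python3 -m creep '[{"x":-6,"y":0,"z":9,"rx":0,"ry":0,"rz":0,"grip":1},{"x":-6,"y":0,"z":9,"rx":0,"ry":0,"rz":0,"grip":1},{"x":-6,"y":0,"z":9,"rx":0,"ry":0,"rz":0,"grip":1},{"x":-6,"y":0,"z":9,"rx":0,"ry":0,"rz":0,"grip":1},{"x":-6,"y":0,"z":9,"rx":0,"ry":0,"rz":0,"grip":1},{"x":-6,"y":0,"z":9,"rx":0,"ry":0,"rz":0,"grip":1},{"x":-6,"y":0,"z":9,"rx":0,"ry":0,"rz":0,"grip":1},{"x":-6,"y":0,"z":9,"rx":0,"ry":0,"rz":0,"grip":1},{"x":-6,"y":0,"z":9,"rx":0,"ry":0,"rz":0,"grip":1},{"x":0,"y":0,"z":2,"rx":0,"ry":0,"rz":0,"grip":1}]'
python3 -c "
from h import *
go(-194,-4,16,33)"
```

```text
time: 11.13
eef_pos: [0.4868, -0.0691, 0.1244]
tcp_rot: [0.955, 0.076, 0.286, -0.026]
contact_force: [0.2, 0.8, -0.3]
opening: 0.999
finger_force: 0.0
time: 11.97
eef_pos: [0.4858, -0.0679, 0.0233]
tcp_rot: [0.956, 0.076, 0.284, -0.027]
contact_force: [-1.1, 0.3, -0.1]
opening: 0.997
finger_force: 0.0
t 11.9667 board xy [-216.2   -2.6] z 23.3 q [-0.54 -0.01  2.45  1.01  0.43 -0.  ] F [-1.1  0.3 -0.1]
shift tool [14.6  1.5 18.2] turn [-0.58 -0.1  -0.01]
shift in final axes [14.6  1.4 18.2]
```

```bash

python3 -m creep '[{"x":1.8,"y":0.2,"z":2.2,"rx":-0.6,"ry":0,"rz":0,"grip":1},{"x":1.8,"y":0.2,"z":2.2,"rx":0,"ry":0,"rz":0,"grip":1},{"x":1.8,"y":0.2,"z":2.2,"rx":0,"ry":0,"rz":0,"grip":1},{"x":1.8,"y":0.2,"z":2.2,"rx":0,"ry":0,"rz":0,"grip":1},{"x":1.8,"y":0.2,"z":2.2,"rx":0,"ry":0,"rz":0,"grip":1},{"x":1.8,"y":0.2,"z":2.2,"rx":0,"ry":0,"rz":0,"grip":1},{"x":1.8,"y":0,"z":2.2,"rx":0,"ry":0,"rz":0,"grip":1},{"x":1.8,"y":0,"z":2.2,"rx":0,"ry":0,"rz":0,"grip":1},{"x":0.4,"y":0,"z":0.3,"rx":0,"ry":0,"rz":0,"grip":1},{"x":0,"y":0,"z":0,"rx":0,"ry":0,"rz":0,"grip":1}]'
python3 -m creep '[{"x":0.5,"y":0,"z":0.3,"rx":0,"ry":0,"rz":0,"grip":1},{"x":0,"y":0,"z":0,"rx":0,"ry":0,"rz":0,"grip":1},{"x":0.5,"y":0,"z":0.3,"rx":0,"ry":0,"rz":0,"grip":1},{"x":0,"y":0,"z":0,"rx":0,"ry":0,"rz":0,"grip":1},{"x":0.5,"y":0,"z":0.3,"rx":0,"ry":0,"rz":0,"grip":1},{"x":0,"y":0,"z":0,"rx":0,"ry":0,"rz":0,"grip":1},{"x":0.5,"y":0,"z":0.3,"rx":0,"ry":0,"rz":0,"grip":1},{"x":0,"y":0,"z":0,"rx":0,"ry":0,"rz":0,"grip":1},{"x":0,"y":0,"z":0,"rx":0,"ry":0,"rz":0,"grip":1},{"x":0,"y":0,"z":0,"rx":0,"ry":0,"rz":0,"grip":1}]'
python3 -c "
from h import *
go(-188,-4,16,33)"
```

```text
time: 12.8
eef_pos: [0.5089, -0.0663, 0.0178]
tcp_rot: [0.955, 0.075, 0.285, -0.021]
contact_force: [-0.2, 0.8, 0.6]
opening: 1.002
finger_force: 0.0
time: 13.63
eef_pos: [0.511, -0.066, 0.0179]
tcp_rot: [0.955, 0.075, 0.285, -0.021]
contact_force: [0.1, 1.2, 0.6]
opening: 1.001
finger_force: 0.0
t 13.6333 board xy [-191.    -4.7] z 17.9 q [-0.49  0.06  2.4   1.04  0.39 -0.  ] F [0.1 1.2 0.6]
shift tool [ 1.5 -0.7  3.2] turn [ 0.14 -0.2   0.07]
shift in final axes [ 1.5 -0.7  3.2]
```

```bash

python3 -m creep '[{"x":0.5,"y":0,"z":0.3,"rx":0,"ry":0,"rz":0,"grip":1},{"x":0.5,"y":0,"z":0.3,"rx":0,"ry":0,"rz":0,"grip":1},{"x":0.5,"y":0,"z":0.3,"rx":0,"ry":0,"rz":0,"grip":1},{"x":0.5,"y":0,"z":0.3,"rx":0,"ry":0,"rz":0,"grip":1},{"x":0.5,"y":0,"z":0.3,"rx":0,"ry":0,"rz":0,"grip":1},{"x":0,"y":0,"z":0,"rx":0,"ry":0,"rz":0,"grip":1},{"x":0,"y":0,"z":0,"rx":0,"ry":0,"rz":0,"grip":1},{"x":0,"y":0,"z":0,"rx":0,"ry":0,"rz":0,"grip":1},{"x":0,"y":0,"z":0,"rx":0,"ry":0,"rz":0,"grip":1},{"x":0,"y":0,"z":0,"rx":0,"ry":0,"rz":0,"grip":1}]'
python3 -m creep '[{"x":0.5,"y":0,"z":0.3,"rx":0,"ry":0,"rz":0,"grip":1},{"x":0.5,"y":0,"z":0.3,"rx":0,"ry":0,"rz":0,"grip":1},{"x":0.5,"y":0,"z":0.3,"rx":0,"ry":0,"rz":0,"grip":1},{"x":0.5,"y":0,"z":0.3,"rx":0,"ry":0,"rz":0,"grip":1},{"x":0,"y":0,"z":0,"rx":0,"ry":0,"rz":0,"grip":1},{"x":0,"y":0,"z":0,"rx":0,"ry":0,"rz":0,"grip":1},{"x":0,"y":0,"z":0,"rx":0,"ry":0,"rz":0,"grip":1},{"x":0,"y":0,"z":0,"rx":0,"ry":0,"rz":0,"grip":1},{"x":0,"y":0,"z":0,"rx":0,"ry":0,"rz":0,"grip":1},{"x":0,"y":0,"z":0,"rx":0,"ry":0,"rz":0,"grip":1}]'
python3 -c "
from h import *
go(-188,-4,16,33)"
```

```text
time: 14.47
eef_pos: [0.5134, -0.0659, 0.0178]
tcp_rot: [0.956, 0.075, 0.285, -0.02]
contact_force: [-5.1, -2.2, 2.4]
opening: 1.0
finger_force: 3.1
time: 15.3
eef_pos: [0.5139, -0.0658, 0.0171]
tcp_rot: [0.956, 0.075, 0.284, -0.02]
contact_force: [-23.2, -6.6, 16.3]
opening: 0.997
finger_force: 12.1
t 15.3 board xy [-188.1   -4.9] z 17.1 q [-0.48  0.07  2.39  1.04  0.38  0.01] F [-23.2  -6.6  16.3]
shift tool [-0.5 -0.9  1. ] turn [ 0.25 -0.03  0.17]
shift in final axes [-0.5 -0.9  1. ]
```

```bash

python3 -m creep '[{"x":-4,"y":0,"z":-4,"rx":0,"ry":0,"rz":0,"grip":1},{"x":-8,"y":0,"z":-8,"rx":0,"ry":0,"rz":0,"grip":1},{"x":1,"y":0,"z":-12,"rx":0,"ry":0,"rz":0,"grip":1},{"x":6,"y":0,"z":-12,"rx":0,"ry":-3,"rz":0,"grip":1},{"x":6,"y":0,"z":-12,"rx":0,"ry":-3,"rz":0,"grip":1},{"x":6,"y":0,"z":-12,"rx":0,"ry":-4,"rz":0,"grip":1},{"x":5,"y":0,"z":-12,"rx":0,"ry":-4,"rz":0,"grip":1},{"x":5,"y":0,"z":-12,"rx":0,"ry":-4,"rz":0,"grip":1},{"x":4,"y":0,"z":-12,"rx":0,"ry":-4,"rz":0,"grip":1},{"x":4,"y":0,"z":-12,"rx":0,"ry":-4,"rz":0,"grip":1}]'
python3 - <<'E'
from h import *
go(-204,-4,128,5)
d=snap('top','top3')['color']
a=cv2.resize(d[160:280,220:350],(650,600),interpolation=cv2.INTER_CUBIC)
cv2.imwrite('pics/m3.png',a)
E
```

```text
time: 16.13
eef_pos: [0.4941, -0.068, 0.1218]
tcp_rot: [0.995, 0.078, 0.067, -0.004]
contact_force: [0.6, -0.7, 0.0]
opening: 0.999
finger_force: 0.0
t 16.1333 board xy [-208.   -4.] z 121.8 q [-0.37 -0.05  2.17  0.08  0.91  0.99] F [ 0.6 -0.7  0. ]
shift tool [ 4.8  0.  -5.6] turn [ 0.11 -2.75  0.07]
shift in final axes [ 4.5 -0.  -5.8]
```

View pics/m3.png

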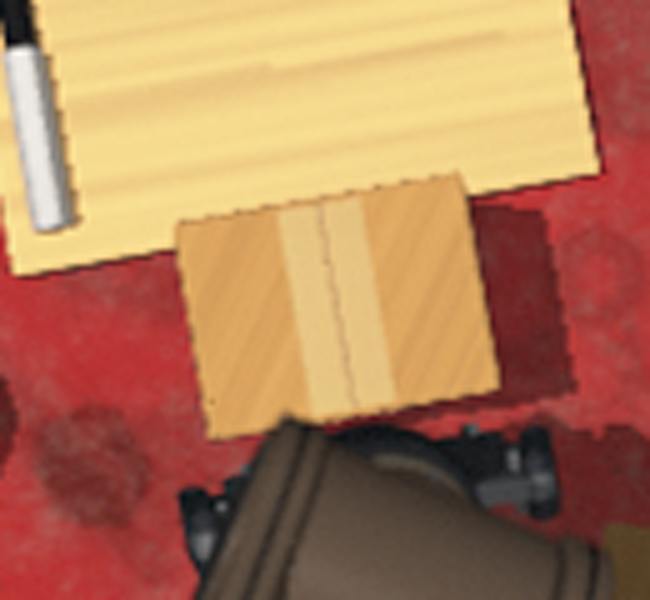

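The carton is now square against the board: corners (208,439), (499,388), (461,174), (177,224), with its back edge parallel to the board's front edge. Next I tip it.

```bash

python3 -m creep '[{"x":1,"y":0,"z":-7,"rx":0,"ry":-1,"rz":0,"grip":1},{"x":4,"y":0,"z":0,"rx":0,"ry":-1,"rz":0,"grip":1},{"x":4,"y":0,"z":0,"rx":0,"ry":-1,"rz":0,"grip":1},{"x":4,"y":0,"z":0,"rx":0,"ry":0,"rz":0,"grip":1},{"x":4,"y":0,"z":0,"rx":0,"ry":0,"rz":0,"grip":1},{"x":4,"y":0,"z":0.4,"rx":0,"ry":0,"rz":0,"grip":1},{"x":4,"y":0,"z":0.4,"rx":0,"ry":0,"rz":0,"grip":1},{"x":4,"y":0,"z":0.4,"rx":0,"ry":0,"rz":0,"grip":1},{"x":4,"y":0,"z":0.4,"rx":0,"ry":0,"rz":0,"grip":1},{"x":4,"y":0,"z":0.4,"rx":0,"ry":0,"rz":0,"grip":1}]'
python3 -m creep '[{"x":4,"y":0,"z":0.4,"rx":0,"ry":0,"rz":0,"grip":1},{"x":4,"y":0,"z":0.4,"rx":0,"ry":0,"rz":0,"grip":1},{"x":4,"y":0,"z":0.4,"rx":0,"ry":0,"rz":0,"grip":1},{"x":4,"y":0,"z":0.4,"rx":0,"ry":0,"rz":0,"grip":1},{"x":4,"y":0,"z":0.4,"rx":0,"ry":0,"rz":0,"grip":1},{"x":0,"y":0,"z":0,"rx":0,"ry":0,"rz":0,"grip":1},{"x":0,"y":0,"z":0,"rx":0,"ry":0,"rz":0,"grip":1},{"x":0,"y":0,"z":0,"rx":0,"ry":0,"rz":0,"grip":1},{"x":0,"y":0,"z":0,"rx":0,"ry":0,"rz":0,"grip":1},{"x":0,"y":0,"z":0,"rx":0,"ry":0,"rz":0,"grip":1}]'
python3 - <<'E'
from h import *
go(-120,-4,128,5)
d=snap('top','top4')['color']
s=snap('scene','sc4')['color']
a=cv2.resize(d[150:280,220:350],(400,400),interpolation=cv2.INTER_CUBIC)
b=cv2.resize(s[140:290,220:370],(400,400),interpolation=cv2.INTER_CUBIC)
cv2.imwrite('pics/m4.png',np.hstack([a,b]))
E
```

```text
time: 17.02
eef_pos: [0.5301, -0.0623, 0.129]
tcp_rot: [0.996, 0.078, 0.043, -0.003]
contact_force: [-2.9, -0.3, 2.1]
opening: 0.999
finger_force: 1.3
time: 17.85
eef_pos: [0.5493, -0.0593, 0.1285]
tcp_rot: [0.996, 0.078, 0.043, -0.003]
contact_force: [-0.6, 0.4, -0.6]
opening: 1.001
finger_force: 0.1
t 17.85 board xy [-152.1   -3.9] z 128.5 q [-0.31  0.08  2.01  0.05  0.97  1.08] F [-0.6  0.4 -0.6]
shift tool [31.9  0.1  3.2] turn [0.05 0.09 0.06]
shift in final axes [31.9  0.1  3.3]
```

View pics/m4.png

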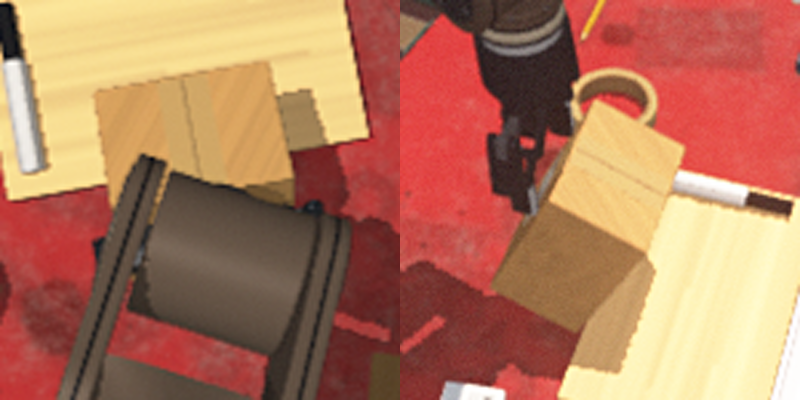

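The carton is tipping squarely over the edge, leaning about 20–25°, with the fingers on its upper front. I keep pushing.

```bash

python3 -m creep '[{"x":3.5,"y":0,"z":0.3,"rx":0,"ry":0,"rz":0,"grip":1},{"x":3.5,"y":0,"z":0.3,"rx":0,"ry":0,"rz":0,"grip":1},{"x":3.5,"y":0,"z":0.3,"rx":0,"ry":0,"rz":0,"grip":1},{"x":3.5,"y":0,"z":0.3,"rx":0,"ry":0,"rz":0,"grip":1},{"x":3.5,"y":0,"z":0.3,"rx":0,"ry":0,"rz":0,"grip":1},{"x":3.5,"y":0,"z":0.3,"rx":0,"ry":0,"rz":0,"grip":1},{"x":3.5,"y":0,"z":0.3,"rx":0,"ry":0,"rz":0,"grip":1},{"x":3.5,"y":0,"z":0.3,"rx":0,"ry":0,"rz":0,"grip":1},{"x":0,"y":0,"z":0,"rx":0,"ry":0,"rz":0,"grip":1},{"x":0,"y":0,"z":0,"rx":0,"ry":0,"rz":0,"grip":1}]'
python3 -m creep '[{"x":0,"y":0,"z":0,"rx":0,"ry":0,"rz":0,"grip":1},{"x":0,"y":0,"z":0,"rx":0,"ry":0,"rz":0,"grip":1},{"x":0,"y":0,"z":0,"rx":0,"ry":0,"rz":0,"grip":1},{"x":0,"y":0,"z":0,"rx":0,"ry":0,"rz":0,"grip":1},{"x":0,"y":0,"z":0,"rx":0,"ry":0,"rz":0,"grip":1},{"x":0,"y":0,"z":-4,"rx":0,"ry":0,"rz":0,"grip":1},{"x":0,"y":0,"z":-4,"rx":0,"ry":0,"rz":0,"grip":1},{"x":0,"y":0,"z":-4,"rx":0,"ry":0,"rz":0,"grip":1},{"x":0,"y":0,"z":0,"rx":0,"ry":0,"rz":0,"grip":1},{"x":0,"y":0,"z":0,"rx":0,"ry":0,"rz":0,"grip":1}]'
python3 - <<'E'
from h import *
go(-190,-4,140,0)
d=snap('top','top5')['color']
s=snap('scene','sc5')['color']
a=cv2.resize(d[100:280,200:350],(500,600),interpolation=cv2.INTER_CUBIC)
b=cv2.resize(s[140:320,230:400],(300,318),interpolation=cv2.INTER_CUBIC)
cv2.imwrite('pics/m5.png',np.hstack([a,np.vstack([b,np.zeros((282,300,3),np.uint8)])]))
E
```

```text
time: 18.78
eef_pos: [0.5774, -0.0548, 0.1285]
tcp_rot: [0.996, 0.078, 0.043, -0.003]
contact_force: [-0.2, -0.1, 0.4]
opening: 1.001
finger_force: 0.0
time: 19.62
eef_pos: [0.5766, -0.0551, 0.1414]
tcp_rot: [0.996, 0.078, 0.043, -0.003]
contact_force: [0.0, -0.3, -0.4]
opening: 0.999
finger_force: 0.0
t 19.6167 board xy [-124.5   -4.1] z 141.4 q [-0.29  0.12  1.94  0.04  1.    1.11] F [ 0.  -0.3 -0.4]
shift tool [-65.4  -0.2  -4.4] turn [ 0.09 -4.99  0.07]
shift in final axes [-65.5  -0.1   1.4]
```

View pics/m5.png

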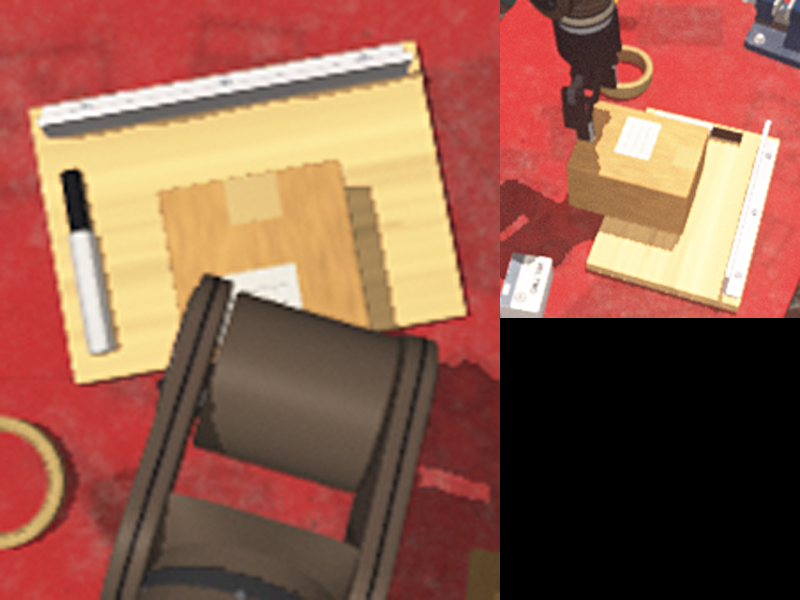

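The carton lies label up on the board, with its head-end top corners at (160,190) and (339,160). The marker is untouched.

```bash
python3 -c "
from h import *
for u,v in((160,190),(339,160)):
    print(RB.T@(back('top5',200+(u+.5)/3.3333-.5,100+(v+.5)/3.3333-.5,.108)[:2]-B)*1e3)"
```

```text
[ 8.8467036  54.37215763]
[  8.03375071 -63.3220266 ]
```

```bash

python3 -m creep '[{"x":-8,"y":0,"z":0,"rx":0,"ry":0,"rz":0,"grip":1},{"x":-10,"y":0,"z":0,"rx":0,"ry":0,"rz":0,"grip":1},{"x":-10,"y":0,"z":0,"rx":0,"ry":0,"rz":0,"grip":1},{"x":-10,"y":0,"z":0,"rx":0,"ry":0,"rz":0,"grip":1},{"x":-10,"y":0,"z":0,"rx":0,"ry":0,"rz":0,"grip":1},{"x":-10,"y":0,"z":0,"rx":0,"ry":0,"rz":0,"grip":1},{"x":-4,"y":0,"z":8,"rx":0,"ry":0,"rz":0,"grip":1},{"x":0,"y":0,"z":12,"rx":0,"ry":0,"rz":0,"grip":1},{"x":0,"y":0,"z":12,"rx":0,"ry":0,"rz":0,"grip":1},{"x":0,"y":0,"z":12,"rx":0,"ry":0,"rz":0,"grip":1}]'
python3 -m creep '[{"x":-1,"y":0,"z":12,"rx":0,"ry":0,"rz":0,"grip":1},{"x":-1,"y":0,"z":12,"rx":0,"ry":0,"rz":0,"grip":1},{"x":-1,"y":0,"z":10,"rx":0,"ry":0,"rz":0,"grip":1},{"x":-1,"y":0,"z":8,"rx":0,"ry":0,"rz":0,"grip":1},{"x":-1,"y":0,"z":6,"rx":0,"ry":0,"rz":0,"grip":1},{"x":0,"y":0,"z":0,"rx":0,"ry":0,"rz":0,"grip":1},{"x":0,"y":0,"z":0,"rx":0,"ry":0,"rz":0,"grip":1},{"x":0,"y":0,"z":0,"rx":0,"ry":0,"rz":0,"grip":1},{"x":0,"y":0,"z":0,"rx":0,"ry":0,"rz":0,"grip":1},{"x":0,"y":0,"z":0,"rx":0,"ry":0,"rz":0,"grip":1}]'
python3 -c "
from h import *
go(-98,1,50,5)"
```

```text
time: 20.55
eef_pos: [0.5189, -0.0641, 0.0899]
tcp_rot: [0.996, 0.078, 0.043, -0.003]
contact_force: [0.4, 0.6, 0.4]
opening: 0.998
finger_force: 0.0
time: 21.38
eef_pos: [0.5187, -0.0645, 0.044]
tcp_rot: [0.996, 0.078, 0.044, -0.002]
contact_force: [-0.6, -0.6, -0.5]
opening: 1.001
finger_force: 0.0
t 21.3833 board xy [-183.1   -4.4] z 44.0 q [-0.34  0.15  2.12  0.06  0.79  1.04] F [-0.6 -0.6 -0.5]
shift tool [85.3 -5.3  1.4] turn [ 0.1  -0.    0.07]
shift in final axes [85.3 -5.4  1.4]
```

```bash

python3 -m creep '[{"x":4.5,"y":0,"z":0,"rx":0,"ry":0,"rz":0,"grip":1},{"x":4.5,"y":0,"z":0,"rx":0,"ry":0,"rz":0,"grip":1},{"x":4.5,"y":0,"z":0.4,"rx":0,"ry":0,"rz":0,"grip":1},{"x":4.5,"y":0,"z":0.4,"rx":0,"ry":0,"rz":0,"grip":1},{"x":4.5,"y":-0.4,"z":0.4,"rx":0,"ry":0,"rz":0,"grip":1},{"x":4.5,"y":-0.4,"z":0.4,"rx":0,"ry":0,"rz":0,"grip":1},{"x":4.5,"y":-0.4,"z":0.4,"rx":0,"ry":0,"rz":0,"grip":1},{"x":4.5,"y":-0.4,"z":0.4,"rx":0,"ry":0,"rz":0,"grip":1},{"x":4.5,"y":-0.4,"z":0.4,"rx":0,"ry":0,"rz":0,"grip":1},{"x":4.5,"y":-0.4,"z":0.4,"rx":0,"ry":0,"rz":0,"grip":1}]'
python3 -m creep '[{"x":3.2,"y":-0.3,"z":0.3,"rx":0,"ry":0,"rz":0,"grip":1},{"x":3.2,"y":-0.3,"z":0.3,"rx":0,"ry":0,"rz":0,"grip":1},{"x":3.2,"y":-0.3,"z":0.3,"rx":0,"ry":0,"rz":0,"grip":1},{"x":3.2,"y":-0.3,"z":0.3,"rx":0,"ry":0,"rz":0,"grip":1},{"x":3.2,"y":-0.3,"z":0.3,"rx":0,"ry":0,"rz":0,"grip":1},{"x":3.2,"y":-0.3,"z":0.3,"rx":0,"ry":0,"rz":0,"grip":1},{"x":3.2,"y":-0.3,"z":0.3,"rx":0,"ry":0,"rz":0,"grip":1},{"x":3.2,"y":-0.3,"z":0.3,"rx":0,"ry":0,"rz":0,"grip":1},{"x":3.2,"y":-0.3,"z":0.3,"rx":0,"ry":0,"rz":0,"grip":1},{"x":3.2,"y":-0.3,"z":0.3,"rx":0,"ry":0,"rz":0,"grip":1}]'
python3 -c "
from h import *
go(-98,1,50,5)"
```

```text
time: 22.22
eef_pos: [0.5625, -0.0547, 0.0437]
tcp_rot: [0.996, 0.078, 0.043, -0.003]
contact_force: [-2.9, -0.5, 1.6]
opening: 1.003
finger_force: 1.3
time: 23.05
eef_pos: [0.5939, -0.0469, 0.0437]
tcp_rot: [0.996, 0.078, 0.043, -0.003]
contact_force: [-2.8, -0.4, 2.6]
opening: 1.001
finger_force: 1.4
t 23.05 board xy [-106.1    1.4] z 43.7 q [-0.26  0.3   1.94  0.05  0.82  1.12] F [-2.8 -0.4  2.6]
shift tool [ 8.6  0.4 -5.6] turn [0.06 0.07 0.07]
shift in final axes [ 8.6  0.4 -5.6]
```

```bash

python3 -m creep '[{"x":1.2,"y":0,"z":0.1,"rx":0,"ry":0,"rz":0,"grip":1},{"x":1.2,"y":0,"z":0.1,"rx":0,"ry":0,"rz":0,"grip":1},{"x":1.2,"y":0,"z":0.1,"rx":0,"ry":0,"rz":0,"grip":1},{"x":1.2,"y":0,"z":0.1,"rx":0,"ry":0,"rz":0,"grip":1},{"x":1,"y":0,"z":0.1,"rx":0,"ry":0,"rz":0,"grip":1},{"x":0.8,"y":0,"z":0.1,"rx":0,"ry":0,"rz":0,"grip":1},{"x":0,"y":0,"z":0,"rx":0,"ry":0,"rz":0,"grip":1},{"x":0,"y":0,"z":0,"rx":0,"ry":0,"rz":0,"grip":1},{"x":0,"y":0,"z":0,"rx":0,"ry":0,"rz":0,"grip":1},{"x":0,"y":0,"z":0,"rx":0,"ry":0,"rz":0,"grip":1}]'
python3 -m creep '[{"x":0.5,"y":0,"z":0.1,"rx":0,"ry":0,"rz":0,"grip":1},{"x":0.5,"y":0,"z":0,"rx":0,"ry":0,"rz":0,"grip":1},{"x":0.5,"y":0,"z":0,"rx":0,"ry":0,"rz":0,"grip":1},{"x":0.5,"y":0,"z":0,"rx":0,"ry":0,"rz":0,"grip":1},{"x":0,"y":0,"z":0,"rx":0,"ry":0,"rz":0,"grip":1},{"x":0,"y":0,"z":0,"rx":0,"ry":0,"rz":0,"grip":1},{"x":0,"y":0,"z":0,"rx":0,"ry":0,"rz":0,"grip":1},{"x":0,"y":0,"z":0,"rx":0,"ry":0,"rz":0,"grip":1},{"x":0,"y":0,"z":0,"rx":0,"ry":0,"rz":0,"grip":1},{"x":0,"y":0,"z":0,"rx":0,"ry":0,"rz":0,"grip":1}]'
python3 -c "
from h import *
go(-95,1,44,5)"
```

```text
time: 23.88
eef_pos: [0.6003, -0.0459, 0.0437]
tcp_rot: [0.996, 0.078, 0.043, -0.003]
contact_force: [-1.7, 0.1, 1.5]
opening: 0.999
finger_force: 0.7
time: 24.72
eef_pos: [0.6021, -0.0456, 0.0436]
tcp_rot: [0.996, 0.078, 0.043, -0.003]
contact_force: [-1.4, -0.4, 0.3]
opening: 0.999
finger_force: 0.9
t 24.7167 board xy [-97.8   1.4] z 43.6 q [-0.26  0.31  1.92  0.05  0.83  1.13] F [-1.4 -0.4  0.3]
shift tool [ 2.8  0.4 -0.2] turn [0.06 0.08 0.07]
shift in final axes [ 2.8  0.4 -0.2]
```

```bash

python3 -m creep '[{"x":0.5,"y":0,"z":0,"rx":0,"ry":0,"rz":0,"grip":1},{"x":0.5,"y":0,"z":0,"rx":0,"ry":0,"rz":0,"grip":1},{"x":0.5,"y":0,"z":0,"rx":0,"ry":0,"rz":0,"grip":1},{"x":0.5,"y":0,"z":0,"rx":0,"ry":0,"rz":0,"grip":1},{"x":0,"y":0,"z":0,"rx":0,"ry":0,"rz":0,"grip":1},{"x":0,"y":0,"z":0,"rx":0,"ry":0,"rz":0,"grip":1},{"x":0,"y":0,"z":0,"rx":0,"ry":0,"rz":0,"grip":1},{"x":0,"y":0,"z":0,"rx":0,"ry":0,"rz":0,"grip":1},{"x":0,"y":0,"z":0,"rx":0,"ry":0,"rz":0,"grip":1},{"x":0,"y":0,"z":0,"rx":0,"ry":0,"rz":0,"grip":1}]'
python3 -m creep '[{"x":0.5,"y":0,"z":0,"rx":0,"ry":0,"rz":0,"grip":1},{"x":0.5,"y":0,"z":0,"rx":0,"ry":0,"rz":0,"grip":1},{"x":0.5,"y":0,"z":0,"rx":0,"ry":0,"rz":0,"grip":1},{"x":0,"y":0,"z":0,"rx":0,"ry":0,"rz":0,"grip":1},{"x":0,"y":0,"z":0,"rx":0,"ry":0,"rz":0,"grip":1},{"x":0,"y":0,"z":0,"rx":0,"ry":0,"rz":0,"grip":1},{"x":0,"y":0,"z":0,"rx":0,"ry":0,"rz":0,"grip":1},{"x":0,"y":0,"z":0,"rx":0,"ry":0,"rz":0,"grip":1},{"x":0,"y":0,"z":0,"rx":0,"ry":0,"rz":0,"grip":1},{"x":0,"y":0,"z":0,"rx":0,"ry":0,"rz":0,"grip":1}]'
python3 -c "
from h import *
go(-95,1,44,5)"
```

```text
time: 25.55
eef_pos: [0.6041, -0.0452, 0.0439]
tcp_rot: [0.996, 0.078, 0.043, -0.003]
contact_force: [-1.2, 0.7, -0.5]
opening: 1.0
finger_force: 0.6
time: 26.38
eef_pos: [0.6056, -0.045, 0.044]
tcp_rot: [0.996, 0.078, 0.043, -0.003]
contact_force: [-1.3, 0.1, -0.1]
opening: 1.0
finger_force: 0.6
t 26.3833 board xy [-94.3   1.4] z 44.0 q [-0.26  0.32  1.91  0.05  0.83  1.13] F [-1.3  0.1 -0.1]
shift tool [-0.7  0.4 -0. ] turn [0.06 0.07 0.07]
shift in final axes [-0.7  0.4 -0. ]
```

```bash

python3 -m creep '[{"x":0.5,"y":0,"z":0,"rx":0,"ry":0,"rz":0,"grip":1},{"x":0.5,"y":0,"z":0,"rx":0,"ry":0,"rz":0,"grip":1},{"x":0.5,"y":0,"z":0,"rx":0,"ry":0,"rz":0,"grip":1},{"x":0.5,"y":0,"z":0,"rx":0,"ry":0,"rz":0,"grip":1},{"x":0.5,"y":0,"z":0,"rx":0,"ry":0,"rz":0,"grip":1},{"x":0,"y":0,"z":0,"rx":0,"ry":0,"rz":0,"grip":1},{"x":0,"y":0,"z":0,"rx":0,"ry":0,"rz":0,"grip":1},{"x":0,"y":0,"z":0,"rx":0,"ry":0,"rz":0,"grip":1},{"x":0,"y":0,"z":0,"rx":0,"ry":0,"rz":0,"grip":1},{"x":0,"y":0,"z":0,"rx":0,"ry":0,"rz":0,"grip":1}]'
python3 - <<'E'
from h import *
go(-92,1,44,5)
d=snap('top','top6')['color']
s=snap('scene','sc6')['color']
a=cv2.resize(d[100:280,200:350],(500,600),interpolation=cv2.INTER_CUBIC)
b=cv2.resize(s[180:320,300:400],(300,420),interpolation=cv2.INTER_CUBIC)
cv2.imwrite('pics/m6.png',np.hstack([a,np.vstack([b,np.zeros((180,300,3),np.uint8)])]))
E
```

```text
time: 27.22
eef_pos: [0.607, -0.0448, 0.044]
tcp_rot: [0.996, 0.078, 0.041, -0.003]
contact_force: [-6.1, -1.6, 2.0]
opening: 0.994
finger_force: 2.7
t 27.2167 board xy [-92.9   1.4] z 44.0 q [-0.25  0.32  1.91  0.04  0.83  1.13] F [-6.1 -1.6  2. ]
shift tool [0.9 0.4 0. ] turn [0.04 0.24 0.09]
shift in final axes [0.9 0.4 0. ]
```

View pics/m6.png

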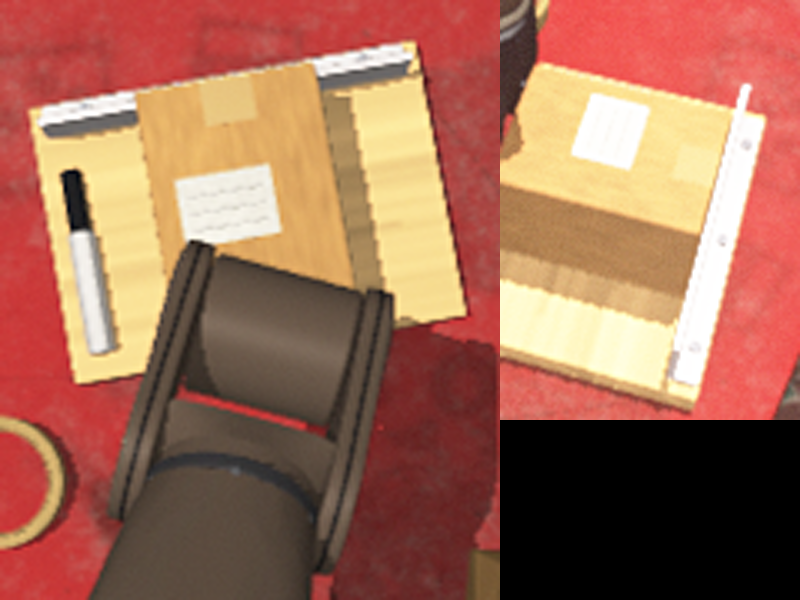

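The head end is at the fence, with top corners at about (136,92) and (316,63). The force is just rising, so I seat it firmly and then retreat.

```bash
python3 -c "
from h import *
for u,v in((136,92),(316,63)):
    print(RB.T@(back('top6',200+(u+.5)/3.3333-.5,100+(v+.5)/3.3333-.5,.108)[:2]-B)*1e3)"
python3 -m creep '[{"x":0.5,"y":0,"z":0,"rx":0,"ry":0,"rz":0,"grip":1},{"x":0.5,"y":0,"z":0,"rx":0,"ry":0,"rz":0,"grip":1},{"x":0.5,"y":0,"z":0,"rx":0,"ry":0,"rz":0,"grip":1},{"x":0,"y":0,"z":0,"rx":0,"ry":0,"rz":0,"grip":1},{"x":0,"y":0,"z":0,"rx":0,"ry":0,"rz":0,"grip":1},{"x":0,"y":0,"z":0,"rx":0,"ry":0,"rz":0,"grip":1},{"x":0,"y":0,"z":0,"rx":0,"ry":0,"rz":0,"grip":1},{"x":0,"y":0,"z":0,"rx":0,"ry":0,"rz":0,"grip":1},{"x":0,"y":0,"z":0,"rx":0,"ry":0,"rz":0,"grip":1},{"x":0,"y":0,"z":0,"rx":0,"ry":0,"rz":0,"grip":1}]'
python3 -c "
from h import *
go(-92,1,44,5)"
```

```text
[75.07958537 58.94570488]
[ 73.5328388  -59.79906484]
time: 28.15
eef_pos: [0.607, -0.0448, 0.044]
tcp_rot: [0.996, 0.079, 0.039, -0.003]
contact_force: [-10.3, -1.3, 4.0]
opening: 1.0
finger_force: 5.2
t 28.15 board xy [-92.8   1.4] z 44.0 q [-0.25  0.33  1.91  0.04  0.84  1.13] F [-10.3  -1.3   4. ]
shift tool [0.8 0.4 0. ] turn [0.01 0.47 0.11]
shift in final axes [0.8 0.4 0. ]
```

```bash

python3 -m creep '[{"x":0.5,"y":0,"z":0,"rx":0,"ry":0,"rz":0,"grip":1},{"x":0.5,"y":0,"z":0,"rx":0,"ry":0,"rz":0,"grip":1},{"x":0,"y":0,"z":0,"rx":0,"ry":0,"rz":0,"grip":1},{"x":-3,"y":0,"z":0,"rx":0,"ry":0,"rz":0,"grip":1},{"x":-8,"y":0,"z":0,"rx":0,"ry":0,"rz":0,"grip":1},{"x":-12,"y":0,"z":-1,"rx":0,"ry":0,"rz":0,"grip":1},{"x":-15,"y":0,"z":-2,"rx":0,"ry":0,"rz":0,"grip":1},{"x":-15,"y":0,"z":-2,"rx":0,"ry":0,"rz":0,"grip":1},{"x":-15,"y":0,"z":-10,"rx":0,"ry":0,"rz":0,"grip":1},{"x":-10,"y":0,"z":-15,"rx":0,"ry":0,"rz":0,"grip":1}]'
python3 -m creep '[{"x":-5,"y":0,"z":-20,"rx":0,"ry":0,"rz":0,"grip":1},{"x":0,"y":0,"z":-20,"rx":0,"ry":0,"rz":0,"grip":1},{"x":0,"y":0,"z":-20,"rx":0,"ry":0,"rz":0,"grip":1},{"x":0,"y":0,"z":-20,"rx":0,"ry":0,"rz":0,"grip":1},{"x":0,"y":0,"z":-20,"rx":0,"ry":0,"rz":0,"grip":1},{"x":0,"y":0,"z":-20,"rx":0,"ry":0,"rz":0,"grip":1},{"x":0,"y":0,"z":-15,"rx":0,"ry":0,"rz":0,"grip":1},{"x":0,"y":0,"z":0,"rx":0,"ry":0,"rz":0,"grip":1},{"x":0,"y":0,"z":0,"rx":0,"ry":0,"rz":0,"grip":1},{"x":0,"y":0,"z":0,"rx":0,"ry":0,"rz":0,"grip":1}]'
python3 - <<'E'
from h import *
d=snap('top','top7')['color']
cv2.imwrite('pics/m7.png',cv2.resize(d[100:280,170:400],(766,600),interpolation=cv2.INTER_CUBIC))
E
```

```text
time: 28.98
eef_pos: [0.5294, -0.0564, 0.0665]
tcp_rot: [0.996, 0.078, 0.042, -0.003]
contact_force: [0.1, -0.3, 0.2]
opening: 1.003
finger_force: 0.0
time: 29.82
eef_pos: [0.5145, -0.059, 0.2007]
tcp_rot: [0.996, 0.078, 0.043, -0.003]
contact_force: [0.2, -0.2, -0.0]
opening: 1.002
finger_force: 0.0
```

View pics/m7.png

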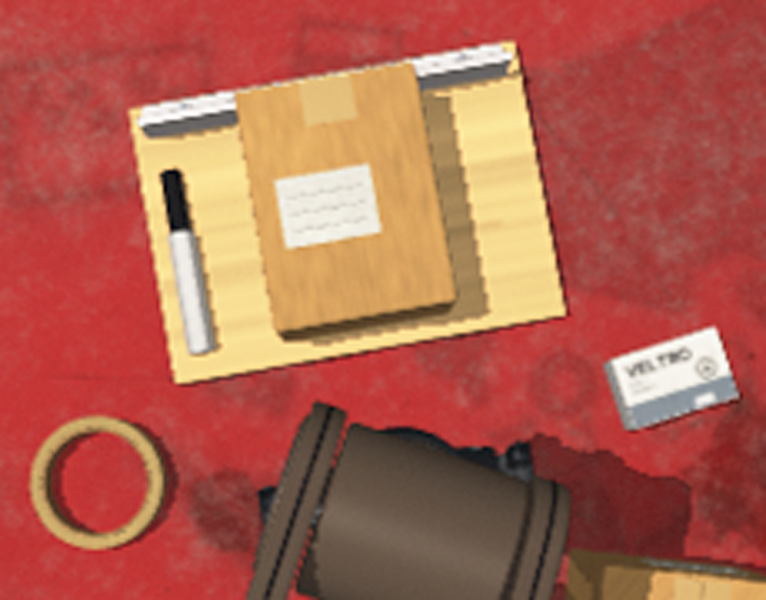

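The carton lies centred on the board, label up, with its head end from (237,92) to (415,63) flush on the fence. The marker, tape roll and white box are where they started, and the gripper is clear.

```bash
python3 -c "
from plant import sign_off
print(sign_off())"
```

```text
the job is handed in; nothing more can be done
None
```

The job is handed in at about 30 s: the carton was slid flush to the board, tipped onto its back label up, and pushed against the fence within about 1 mm of centre; in the last picture the marker, tape roll and white box look unmoved.

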